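Dial open the counter cash box

TASK

Open the cash box on the bakery counter: turn its dial clockwise, going past 30 once and stopping on 30 the second time; then anticlockwise, past 26 once and stopping on 26 the second time; then slowly clockwise again, holding it lightly, until you feel it come up solid, and no harder. Then raise the lid by its handle until it stands well open, at least 65 degrees, and let go. Leave the things around and on the box where they are, and do not force the lock or tug at a locked lid.

Things in the scene. Friction and masses are not known exactly. Their poses are not given: they have to be found in the camera images.
- dial (a joint): Turn of the combination dial, in rad, growing clockwise seen from above, through any number of turns. The number at the index = value x 40 / (2 pi), modulo 40: turning clockwise brings rising numbers, one mark is 0.157 rad. No end stop while the lock is shut; turning takes about 0.1 N m. A number is met when the turn stops within one mark of it
- dial_grip (a point): On the dial's vertical axis, 140 mm above the counter: where to hold the dial's plain round metal knob, 36 mm across and 32 mm tall, its top 10 mm above this point. Under it, 22 mm below this point, the face of the dial, a black disc 72 mm across and 6 mm thick, 8 mm above the fixed front strip (deck) of the box's top
- dial_zero (a point): the 0 mark on the dial's face, 30 mm from its axis; turns with it. 40 even white marks stand for 0 to 39, every fifth longer, 0 by far the longest and thickest; the black line on the knob's top also points to 0. Seen from above, the numbers rise anticlockwise round the face
- dial_index (a point): the fixed index on the box beside the dial, 40 mm from its axis towards the box's front (the robot's side): a short black line with a lozenge. The number opposite it is the one dialled
- dial_knob: The dial with its knob and, hidden under the deck, its cam; origin on the axis, 112 mm above the counter. With both numbers set, a spring bolt drops into the cam's notch somewhere within half a turn of the last leg and the dial stops dead: felt as a sharp rise in torque, at no known number. Over 25 N of cam on bolt (0.55 N m at the knob) bends the bolt: hold it lightly
- cashbox: The grey steel box, bolted to the counter, 260 mm from front to back (its x axis, front at -x), 240 mm wide, 110 mm high; origin under its centre, on the counter. The dial's axis is 78 mm in front of the centre. Inside, a two-wheel lock: every whole pass asked for is needed to pick up the wheels; after a slip, dial afresh, first clockwise past 30 twice
- lid (a joint): Lid of the cash box: a grey steel plate, 154 mm from hinge to front edge, 238 mm wide, 0.6 kg, its top 112 mm above the counter, hinged on the edge away from the robot. Value in rad: 0 shut, growing as the front edge is raised, 1.75 at the most. The hinge is stiff (0.6 N m) and the lid stays where it is left
- lid_handle (a point): middle of the lid's handle, a round steel bar, 9 mm thick and 90 mm long, parallel to the hinge, on two posts near the lid's front edge: 132 mm from the hinge axis towards the robot, 35 mm above it, with a free gap of 28 mm under the bar. Lifting it takes about 9 N
- lid_hinge (a point): middle of the lid's hinge axis, 109 mm above the counter; its x axis points from the dial across the box to the hinge, its y axis lies along the hinge. The dial's axis is 205 mm from it along -x
- lid_plate: The lid with its handle and the catch under its front edge, which the bolt holds while the lock is shut; origin on the hinge axis. More than 20 N between catch and bolt bends them: do not pull up a lid that is still locked
- coin_cup_mid (a point): a small open steel cup, 42 mm wide, 32 mm high, standing on the cash box's deck to the left of the dial; the point is its middle, half-way up. To be left alone
- spatula_mid (a point): a 260 mm palette knife with a wooden handle lying on the counter to the right of the cash box; the point is its middle, half-way up. To be left alone
- jam_jar_mid (a point): a closed 72 mm wide, 85 mm high jar on the left of the cash box; the point is its middle, half-way up. To be left alone
- scale_pan_mid (a point): an open steel dish, 110 x 80 x 30 mm, on the left of the cash box; the point is its middle, half-way up. To be left alone
- coin_roll_mid (a point): a paper coin roll, 26 mm wide, 52 mm high, standing on end on the cash box's deck, to the right of the dial near the front edge; the point is its middle, half-way up. To be left alone
- cream_bowl_mid (a point): a white bowl, 120 mm wide, 50 mm high, on the counter at the right; the point is its middle, half-way up. To be left alone

How it is judged:
By the outcome, as a careful person would: the job done as asked, in the order asked, and still so for the second after the job is handed in, with the robot touching nothing.
It also fails if it takes over 72 s, if anything falls off the work surface, if the arm or the gripper's body presses on something with over 40 N, if the wrist force passes 120 N, or if a joint passes its speed limit or range.

ROBOT

A 7-joint arm with a two-finger parallel gripper is mounted at the origin on the work surface. World frame = base frame: x ahead of the robot, y to its left, z up, the work surface at z = 0. Lengths are in mm, angles in rad, forces in N, time in s.
With the tool pointing down it reaches from about 400 to 750 mm from the base axis. Payload 19.5 kg.
Tool frame: the origin (TCP) lies on the centre line of the jaws, within the pads' length; the fingertips stand 17 mm ahead of it and the grasp point (between the pads) lies 2 mm behind it; z points along the fingers, y is the line along which they close (so a half turn about z gives the same grasp; the last joint's range is limited). The gripper opens to 85 mm and grips with 20 to 120 N. Pads are 22 mm wide; open, the fingers measure 114 mm over their backs; the gripper's body (76 mm by 85 mm) begins 54 mm behind the grasp point. The pads swing forward as they close: fully open they stand 13 mm farther back than shut.
Start: joints at [1.242, 0.707, -0.028, 1.485, 0.022, 0.951, -0.075], TCP at [162.652, -551.49, 248.268] pointing down, gripper open.
Joint ranges: [-2.71, 2.71], [-0.32, 2.16], [-1.57, 1.52], [0, 2.45], [-1.46, 4.6], [0, 2.02], [-2.83, 2.83]. Speed limits (rad/s): [1.89, 1.89, 2.57, 2.57, 3.01, 3.01, 3.01].

INTERFACE

Orientations are given as a unit quaternion [w, x, y, z].
In Python, from bench import bot gives the robot as it stands.
- The arm moves only by the shell command python3 -m crank 'ROWS' [FORCE]. ROWS is JSON, a list that holds one entry, the list of rows, each a list of 7 numbers: the turn, a rotation vector about the tool's x, y, z in rad, then the shift along the tool's x, y, z in mm, then the gripper command: -1 is shut, 1 is fully open, values between are in proportion. In form: [[[ax, ay, az, dx, dy, dz, claw], ...]]. A call has 1 to 8 rows; each row is the pose to reach, as a shift and turn from the pose commanded when the call began, along the tool's axes at that moment; what a row does not reach only later rows make up. A row lasts 1/12 s, in which the tool goes at most 41.7 mm and 7.16 degrees, less where a joint would pass 70% of its speed; a pose out of reach is approached as far as the arm can. A call with a gripper value outside its range is refused whole. The fingers move at their own pace and stop on an object; FORCE is the grip in N (left out, the last holds). Time passes only in rows, so rows that repeat a pose let the fingers close. It gives the time, the measured TCP pose, the force, the opening and the grip force at its end, in the units of the state.
- bot.state(): the state, without advancing time (a new reading comes with each control period).
- bot.grab_frame(name): name is "side" or "top"; returns a dict with "img" (480x640x3 uint8, red, green, blue), "mtx" (3x3 intrinsics, pixels), "k1" (the pictures are not rectified: a ray, as slopes to the right and down, at radius r is drawn at 1 + k1 r^2 times it, then the intrinsics apply), "extrinsics" (4x4, takes a point from world to camera coordinates). Camera axes: x right, y down, z forward; pixel columns grow to the right and rows downward; lengths in mm; the calibration is good to about 2 mm. A picture is of the moment at which its call begins. There is no depth.
- bot.close_job(): hands the job in; it is judged then, once.
The state is a dict: "t": time; "qpos": joint angles; "qd": joint speeds; "joint_efforts": joint torques, N m; "tool_pos": TCP position; "tool_rot": TCP orientation; "ft_force": force on the tool from outside, world axes, zero at the start; "wrist_torque": the same for the moment, N m; "opening": finger opening in mm; "gripper_force": force on a finger pad.
Only numpy, scipy, OpenCV 4.12 (cv2) and the standard library are available. Lean on these libraries where they do the work, as an engineer would, in place of code of your own. Each camera call takes 0.05 s, during which the arm holds its last target. There are 200 camera calls.

## Working session

There is one attempt and no reset: what is moved stays moved. The work goes in short steps, Python scripts to look and compute and a shell command to move; the robot and the scene stay as the last step left them, time stands still between calls to the robot, and variables do not carry over. Pictures are saved under pics/ and viewed, at most 10 in all, crops included, and the job is handed in when it is done.

```bash
ls; mkdir -p pics
python3 - <<'E'
from bench import bot
import cv2
s=bot.state(); print({k:s[k] for k in('t','tool_pos','tool_rot','ft_force','opening')})
for n in('top','side'):
    f=bot.grab_frame(n); cv2.imwrite(f'pics/{n}0.png',f['img'][:,:,::-1]); print(n,f['mtx'],f['k1'],f['extrinsics'])
E
```

```text
pics
{'t': 0.0, 'tool_pos': array([ 162.6020616 , -551.29153657,  247.84655044]), 'tool_rot': array([-5.21652316e-04,  9.89736766e-01,  1.42901558e-01, -7.66002659e-05]), 'ft_force': array([0.64292628, 0.52651008, 0.0573182 ]), 'opening': 85.38184591903652}
top [[448.09061698   0.         312.85077527]
 [  0.         448.09061698 240.74329817]
 [  0.           0.           1.        ]] -0.07276008460438563 [[-6.83714372e-02 -9.97648693e-01 -4.73627494e-03 -4.66051435e+01]
 [-9.76613293e-01  6.78983077e-02 -2.04000726e-01  5.62232875e+02]
 [ 2.03842642e-01 -9.32231372e-03 -9.78959280e-01  9.70979851e+02]
 [ 0.00000000e+00  0.00000000e+00  0.00000000e+00  1.00000000e+00]]
side [[602.78635534   0.         316.30307291]
 [  0.         602.78635534 240.35966136]
 [  0.           0.           1.        ]] 0.016596681286587273 [[-6.63372557e-01 -7.48285922e-01  2.24250577e-03  3.11292759e+02]
 [-5.15562410e-01  4.54881714e-01 -7.26139124e-01  4.09044801e+02]
 [ 5.42339609e-01 -4.82856919e-01 -6.87544139e-01  9.80680355e+02]
 [ 0.00000000e+00  0.00000000e+00  0.00000000e+00  1.00000000e+00]]
```

View pics/top0.png

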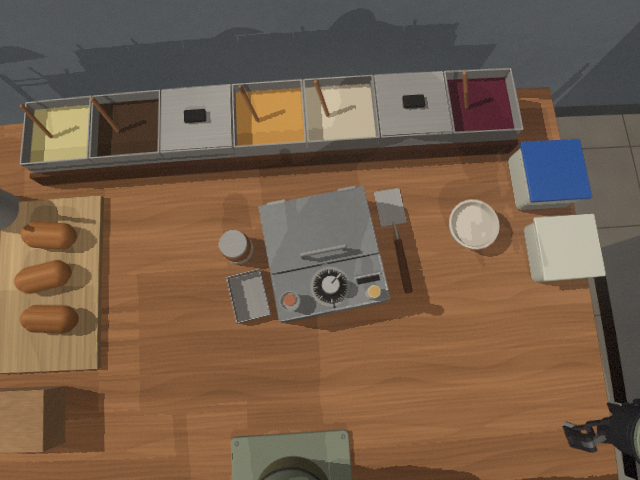

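View pics/side0.png

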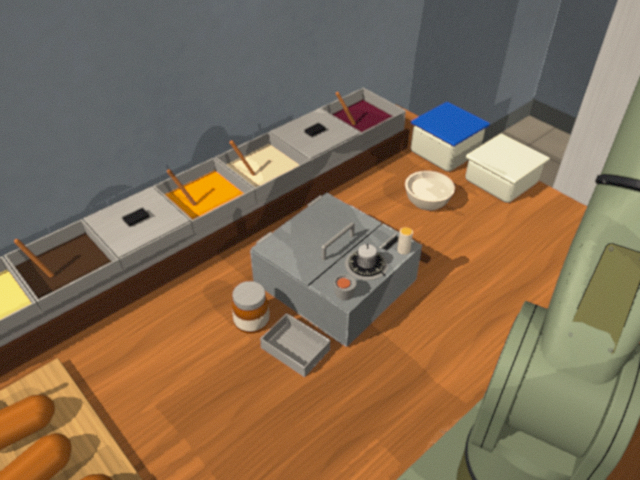

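The top view shows the box, with the dial at about (330,286), the handle at (324,252), the cup at (290,299), the coin roll at (374,292) and the lid's front seam from (272,272) to (384,252). The side view shows the knob at (367,254), the cup at (344,286) and the roll at (405,240).

```bash
cat > h.py <<'E'
import numpy as np, cv2
from bench import bot
def ray(f,u,v):
    M=f['mtx'];k=f['k1'];E=f['extrinsics']
    d=np.array([(u-M[0,2])/M[0,0],(v-M[1,2])/M[1,1]]);s=d.copy()
    for _ in range(20): s=d/(1+k*(s@s))
    R=E[:3,:3]; return -R.T@E[:3,3], R.T@np.array([*s,1.])
def plane(f,u,v,z):
    c,d=ray(f,u,v); return c+d*(z-c[2])/d[2]
def proj(f,p):
    M=f['mtx'];E=f['extrinsics'];q=E[:3,:3]@np.array(p,float)+E[:3,3];s=q[:2]/q[2]
    s=s*(1+f['k1']*(s@s)); return M[0,0]*s[0]+M[0,2],M[1,1]*s[1]+M[1,2]
E
python3 - <<'E'
from h import *
f=bot.grab_frame('top');g=bot.grab_frame('side')
c=cv2.resize(f['img'][180:330,220:400],None,fx=4.4,fy=4,interpolation=cv2.INTER_CUBIC)
c=cv2.resize(f['img'][240:330,265:395],None,fx=6,fy=6,interpolation=cv2.INTER_CUBIC)
cv2.imwrite('pics/top1.png',c[:,:,::-1])
gray=f['img'].max(axis=2); m=(gray<60).astype(np.uint8)
n,l,st,ce=cv2.connectedComponentsWithStats(m)
for i in range(1,n):
    if st[i,4]>15 and 260<ce[i][0]<400 and 240<ce[i][1]<330: print(st[i],ce[i])
print('knob guess',plane(f,330,286,118))
for a in [(272,272),(384,252)]: print('seam',plane(f,*a,112))
for a in [(303,258),(345,248)]: print('handle',plane(f,*a,144))
E
```

```text
[314 270  33  33 391] [330.25319693 287.01790281]
[357 275  23   9 110] [367.77272727 279.12727273]
knob guess [ 445.06636627 -114.14604514  118.        ]
seam [484.18216144   7.37810772 112.        ]
seam [ 510.91519012 -236.56694358  112.        ]
handle [504.53396345 -61.40394923 144.        ]
handle [ 519.60797356 -150.44454511  144.        ]
```

View pics/top1.png

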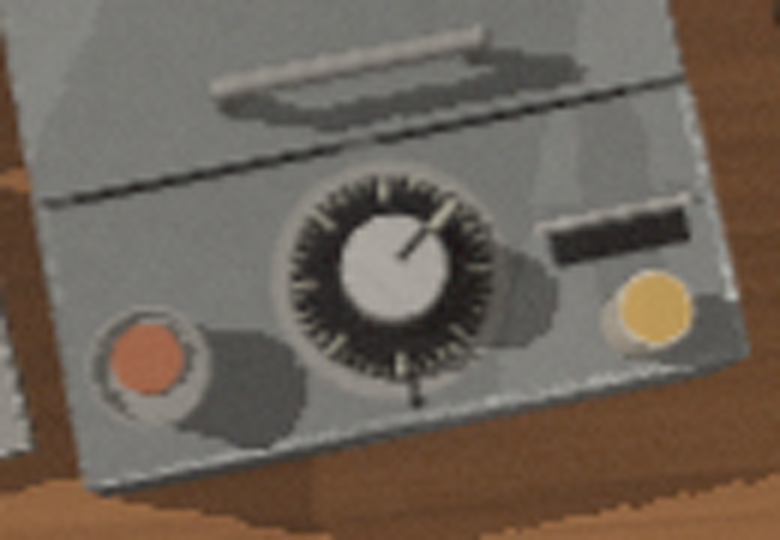

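Dial disc centre is at about (330.5,286.5), with the zero mark up and right of it at crop (452,205) and the index below at crop (416,395). The number is therefore about 23. Next I compute the geometry.

```bash
cat >> h.py <<'E'
from scipy.spatial.transform import Rotation as R_
def tool():
    s=bot.state(); q=s['tool_rot']; return s['tool_pos'],R_.from_quat([q[1],q[2],q[3],q[0]]),s
def delta(p):
    t,R,s=tool(); return np.round(R.inv().apply(np.array(p)-t),1)
E
python3 - <<'E'
from h import *
f=bot.grab_frame('top');g=bot.grab_frame('side')
P=lambda x,y,z:plane(f,265+x/6-.4,240+y/6-.4,z)
D=P(393,277,118);print('D',D,'knobtop',P(395,268,150))
I=P(416,390,111)-D; Z=P(452,205,118)-D
b=P(434,222,150)-P(395,268,150)
an=lambda v:np.degrees(np.arctan2(v[1],v[0]))
print('idx',I,an(I),'zero',Z,np.hypot(*Z[:2]),an(Z),'line',an(b),'N',(an(I)-an(Z))/9%40,(an(I)-an(b))/9%40)
s=P(685,78,112)-P(45,204,112);h=P(485,35,148)-P(213,87,148);hm=(P(485,35,146)+P(213,87,146))/2
print('seam',np.hypot(*s[:2]),an(s)+90,'handle',h,an(h)+90,hm,hm-D)
print('cup',P(152,360,142)-D,'roll',P(655,308,162)-D)
print('side proj of dial_grip top',proj(g,[*D[:2],150]),proj(g,hm))
# side: bright knob top centroid
print(delta([D[0],D[1],215]), bot.state()['qpos'])
c=cv2.resize(g['img'][215:305,320:430],None,fx=6,fy=6,interpolation=cv2.INTER_CUBIC);cv2.imwrite('pics/side1.png',c[:,:,::-1])
E
```

```text
D [ 445.54493334 -114.39454027  118.        ] knobtop [ 445.26650229 -113.99723401  150.        ]
idx [-39.65402041  -5.3596245   -7.        ] -172.30256747759557 zero [ 24.04132637 -22.80329456   0.        ] 33.13571511494842 -43.48611242290285 line -44.42366894925121 N 25.687060549478588 25.791233496850626
seam 234.33932755732675 7.2757653832054245 handle [ 11.76463227 -95.49522608   0.        ] 7.023223866205271 [ 518.72174265 -103.78695438  146.        ] [73.17680931 10.60758589 28.        ]
cup [-25.16798811  85.32206294  24.        ] roll [-21.10922541 -85.20003147  44.        ]
side proj of dial_grip top (np.float64(368.4914500630935), np.float64(249.79552156502706)) (np.float64(338.77708087310083), np.float64(234.58119699314977))
[ 394.9 -339.1   33.3] [ 1.24226277  0.7067035  -0.02764872  1.48470226  0.02196182  0.95089047
 -0.07552771]
```

View pics/side1.png

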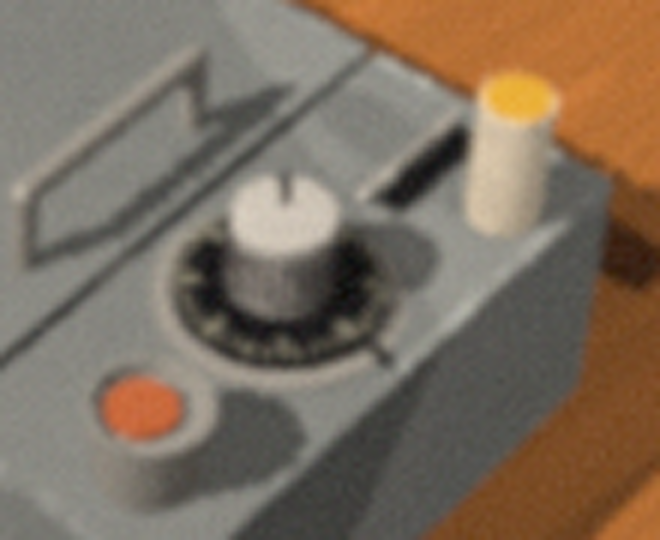

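The side view confirms the knob: its top is at about pixel (367.6,250.5), against a predicted (368.5,249.8). The number reads about 25.7. Now I move above the dial.

```bash
python3 -m crank '[[[0,0,0,395,-339,33,0.3],[0,0,0,395,-339,33,0.3],[0,0,0,395,-339,33,0.3],[0,0,0,395,-339,33,0.3],[0,0,0,395,-339,33,0.3],[0,0,0,395,-339,33,0.3],[0,0,0,395,-339,33,0.3],[0,0,0,395,-339,33,0.3]]]' 20
python3 -c "
from h import *
print(delta([445.4,-114.2,215]),tool()[2]['qpos'])"
```

```text
t: 0.97
tool_pos: [344.2, -270.5, 227.2]
tool_rot: [0.0, 0.99, 0.143, 0.0]
ft_force: [0.6, -0.4, 0.6]
opening: 55.7
gripper_force: 0.0
[ 141.3 -121.4   12.2] [ 0.57479013  0.54866539  0.03030652  1.98825842 -0.02794447  0.6047642
 -0.66070368]
```

```bash
python3 -m crank '[[[0,0,0,150,-130,10,0.3],[0,0,0,150,-130,10,0.3],[0,0,0,150,-130,10,0.3],[0,0,0,150,-130,10,0.3],[0,0,0,150,-130,10,0.3]]]' 20
python3 -c "
from h import *
print(delta([445.4,-114.2,215]),tool()[2]['qpos'])"
```

```text
t: 1.38
tool_pos: [451.9, -101.9, 217.1]
tool_rot: [-0.0, 0.99, 0.144, 0.0]
ft_force: [0.8, 0.3, -0.8]
opening: 55.5
gripper_force: 0.0
[-9.8  9.9  2.1] [ 0.10362465  0.59848697  0.08456928  1.92162975 -0.08285086  0.6244635
 -1.04112599]
```

```bash
python3 -m crank '[[[0,0,0,-9,9,20,0.3],[0,0,0,-9,9,40,0.3],[0,0,0,-9,9,40,0.3],[0,0,0,-9,9,40,0.3]]]' 20
python3 - <<'E'
from h import *
print(delta([445.4,-114.2,142]),tool()[2]['ft_force'],tool()[2]['wrist_torque'])
f=bot.grab_frame('side')
c=cv2.resize(f['img'][190:305,300:430],None,fx=5,fy=5,interpolation=cv2.INTER_CUBIC);cv2.imwrite('pics/side2.png',c[:,:,::-1])
E
```

```text
t: 1.72
tool_pos: [444.3, -116.3, 177.2]
tool_rot: [-0.0, 0.99, 0.143, -0.001]
ft_force: [-0.2, 0.4, -0.2]
opening: 55.6
gripper_force: 0.0
[ 1.7 -1.7 35.2] [-0.24222873  0.36703453 -0.24393386] [-0.00696625  0.0151484   0.0088595 ]
```

View pics/side2.png

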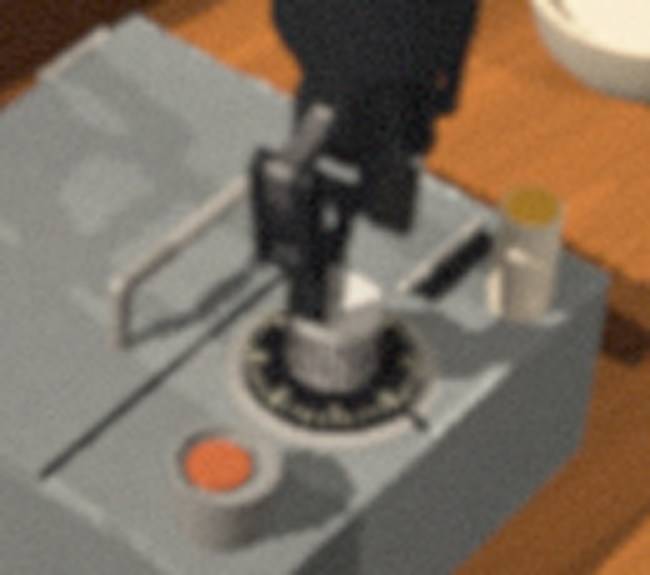

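The fingers straddle the knob, which is at about crop (335,345), and are clear of the cup and the roll. Next I descend and close.

```bash
python3 -m crank '[[[0,0,0,1.5,-1.5,20,0.3],[0,0,0,1.5,-1.5,35,0.3],[0,0,0,1.5,-1.5,35,0.3],[0,0,0,1.5,-1.5,35,0.3],[0,0,0,1.5,-1.5,35,-0.4],[0,0,0,1.5,-1.5,35,-0.4],[0,0,0,1.5,-1.5,35,-0.4],[0,0,0,1.5,-1.5,35,-0.4]]]' 40
python3 - <<'E'
from h import *
print(delta([445.4,-114.2,142]),tool()[2]['ft_force'],tool()[2]['wrist_torque'],tool()[2]['qpos'][6])
E
```

```text
t: 2.43
tool_pos: [445.2, -112.5, 143.7]
tool_rot: [-0.001, 0.99, 0.144, 0.0]
ft_force: [-6.6, 16.9, 21.3]
opening: 35.1
gripper_force: 37.6
[-0.3  1.7  1.7] [-6.55517427 16.93670737 21.32542919] [ 3.83441027  1.43120918 -0.00884607] -1.0053448467088153
```

```bash
python3 -m crank '[[[0,0,0,0.5,-1.6,-2,-0.4],[0,0,0,0.5,-1.6,-2,-0.4],[0,0,0,0.5,-1.6,-2,-0.4]]]' 40
cat > chk.py <<'E'
from h import *
import sys
s=tool()[2]; print('F',np.round(s['ft_force'],1),'T',np.round(s['wrist_torque'],3),'q7',round(s['qpos'][6],3))
if len(sys.argv)>1 and abs(s['wrist_torque'][2])>float(sys.argv[1]): print('STOP'); sys.exit(1)
E
python3 chk.py
```

```text
t: 2.68
tool_pos: [445.1, -112.1, 144.4]
tool_rot: [-0.001, 0.99, 0.143, -0.001]
ft_force: [-0.1, 4.1, -17.2]
opening: 34.3
gripper_force: 48.9
F [ -0.1   4.1 -17.2] T [1.668 0.315 0.083] q7 -1.008
```

```bash
python3 -m crank '[[[0,0,0.1,0,-0.2,0.9,-0.4],[0,0,0.2,0,-0.2,0.9,-0.4],[0,0,0.3,0,-0.2,0.9,-0.4],[0,0,0.4,0,-0.2,0.9,-0.4],[0,0,0.5,0,-0.2,0.9,-0.4]]]' 40
python3 chk.py
python3 -m crank '[[[0,0,0.1,0,0,0,-0.4],[0,0,0.2,0,0,0,-0.4],[0,0,0.3,0,0,0,-0.4],[0,0,0.4,0,0,0,-0.4],[0,0,0.4,0,0,0,-0.4]]]' 40
python3 chk.py
python3 - <<'E'
from h import *
f=bot.grab_frame('side');g=bot.grab_frame('top')
c=np.hstack([cv2.resize(f['img'][225:290,330:400],(390,360),interpolation=cv2.INTER_CUBIC),cv2.resize(g['img'][260:315,300:360],(390,360),interpolation=cv2.INTER_CUBIC)]);cv2.imwrite('pics/both3.png',c[:,:,::-1])
E
```

```text
t: 3.1
tool_pos: [445.2, -111.6, 144.2]
tool_rot: [-0.001, 0.994, -0.109, -0.0]
ft_force: [-4.9, 8.6, 4.7]
opening: 34.4
gripper_force: 51.4
F [-4.9  8.6  4.7] T [2.293 0.923 0.088] q7 -1.301
t: 3.52
tool_pos: [445.4, -111.3, 144.2]
tool_rot: [-0.001, 0.952, -0.305, -0.0]
ft_force: [-3.3, 9.8, 5.7]
opening: 34.6
gripper_force: 51.5
F [-3.3  9.8  5.7] T [ 2.481  0.46  -0.019] q7 -1.539
```

View pics/both3.png

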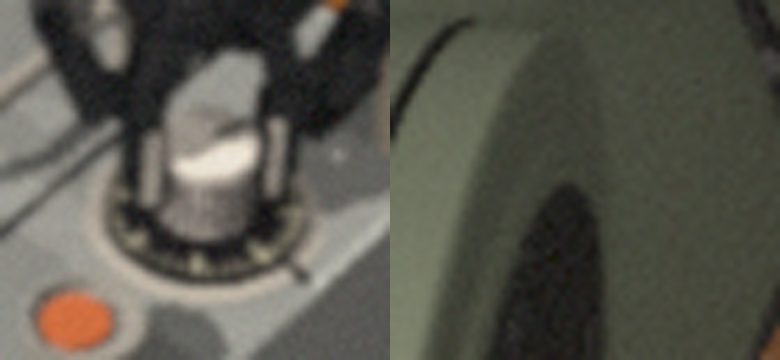

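The side crop shows the knob gripped, the index at crop (300,270), and a long mark visible near (293,218). The top camera is blocked by the arm. I'll read the dial by sampling the ring of marks in the side view.

```bash
cat > ring.py <<'E'
from h import *
def read(name='side',D=(445.4,-113.6),show=True):
    f=bot.grab_frame(name);im=cv2.GaussianBlur(f['img'],(0,0),.5).astype(np.float32).mean(axis=2)
    A=np.arange(-180,180,1.5);out=[]
    for a in A:
        r=np.arange(22,34,.5);c,s=np.cos(np.radians(a)),np.sin(np.radians(a))
        p=[proj(f,[D[0]+x*c,D[1]+x*s,118]) for x in r]
        m=np.float32(p)[None]; v=cv2.remap(im,m[...,0],m[...,1],cv2.INTER_LINEAR)[0]
        out.append([v[:8].mean(),v[8:16].mean(),v[16:].mean()])
    return A,np.array(out)
if __name__=='__main__':
    A,o=read(); d=-172.7  # index world angle
    # print visible part as number offset from index: inner, mid, outer
    for a,v in zip(A,o):
        if v[0]>95 and v[1]>60: print(a,np.round(v).astype(int), end=' | ')
E
python3 ring.py; python3 -c "
from h import *
for n in('side','top'):
  f=bot.grab_frame(n);print(ray(f,320,240)[0])"
```

```text
-111.0 [97 84 72] | -109.5 [97 90 71] | -108.0 [98 96 70] | -106.5 [ 96 101  69] | -85.5 [100  84  89] | -84.0 [113  94  85] | -82.5 [126 107  86] | -81.0 [141 125  95] | -79.5 [155 145 110] | -78.0 [169 163 129] | -76.5 [181 181 150] | -75.0 [192 195 170] | -73.5 [201 206 187] | -72.0 [208 214 201] | -70.5 [214 219 210] | -69.0 [218 222 215] | -67.5 [220 224 217] | -66.0 [223 224 217] | -64.5 [224 225 216] | -63.0 [225 225 213] | -61.5 [225 224 210] | -60.0 [226 223 206] | -58.5 [226 223 201] | -57.0 [225 222 197] | -55.5 [225 220 192] | -54.0 [224 218 185] | -52.5 [224 215 178] | -51.0 [223 210 171] | -49.5 [222 205 164] | -48.0 [221 200 158] | -46.5 [219 193 154] | -45.0 [217 187 151] | -43.5 [215 181 149] | -42.0 [212 176 149] | -40.5 [209 172 148] | -39.0 [206 168 147] | -37.5 [203 164 146] | -36.0 [200 160 144] | -34.5 [197 157 143] | -33.0 [196 155 142] | -31.5 [194 153 142] | -30.0 [193 153 142] | -28.5 [193 154 142] | -27.0 [194 155 142] | -25.5 [195 155 142] | -24.0 [196 156 140] | -22.5 [197 156 138] | -21.0 [195 154 134] | -19.5 [193 150 128] | -18.0 [189 145 122] | -16.5
[... 238 characters left out ...]
6 122 112] | 1.5 [106 123 105] | 3.0 [108 123  97] | 4.5 [110 122  88] | 6.0 [113 120  79] | 7.5 [116 116  70] | 9.0 [119 112  64] | 10.5 [121 107  58] | 12.0 [123 102  53] | 13.5 [125  98  49] | 15.0 [126  93  47] | 16.5 [127  87  45] | 18.0 [127  82  45] | 19.5 [127  77  45] | 21.0 [126  72  46] | 22.5 [124  68  46] | 24.0 [123  65  47] | 25.5 [121  63  49] | 27.0 [119  61  54] | 28.5 [118  60  58] | 30.0 [116  61  63] | 31.5 [115  63  69] | 33.0 [113  65  75] | 34.5 [111  68  81] | 36.0 [110  69  85] | 37.5 [109  71  89] | 39.0 [107  73  92] | 40.5 [103  72  95] | 42.0 [100  69  91] | 43.5 [96 65 86] | [-114.4706034   520.39728433  970.58638826]
[ 347.97054006  -75.61844242 1065.02491566]
```

```bash
cat > ring.py <<'E'
from h import *
import sys
def read(name='side',D=(445.4,-113.0),lo=60,hi=205):
    f=bot.grab_frame(name);im=f['img'].astype(np.float32).mean(axis=2)
    A=np.arange(lo,hi,1.);sig=[]
    for a in A:
        r=np.arange(23,30,.5);c,s=np.cos(np.radians(a)),np.sin(np.radians(a))
        m=np.float32([proj(f,[D[0]+x*c,D[1]+x*s,118]) for x in r])[None]
        sig.append(cv2.remap(im,m[...,0],m[...,1],cv2.INTER_LINEAR)[0].mean())
    sig=np.array(sig); sig=sig-cv2.GaussianBlur(sig[:,None],(0,0),15)[:,0]
    ph=np.arange(0,45,.5)
    sc=[(sig*np.exp(-(((A-p+22.5)%45-22.5)/4)**2)).sum() for p in ph]
    return A,sig,ph[int(np.argmax(sc))],sc
if __name__=='__main__':
    A,s,p,sc=read(); idx=-172.7
    # number mod 5 at index: majors at p+45k ; N=(idx-p)/9 mod 5
    print('phase',p,'N mod5 = %.2f'%(((idx-p)/9)%5), 'score',round(max(sc)),'2nd',[ (q,round(v)) for q,v in zip(np.arange(0,45,.5)[::6],sc[::6])])
    if len(sys.argv)>1: print([(int(a),int(v)) for a,v in zip(A[::3],s[::3])])
E
python3 ring.py v
```

```text
phase 36.5 N mod5 = 1.76 score 569 2nd [(np.float64(0.0), 69), (np.float64(3.0), -106), (np.float64(6.0), -197), (np.float64(9.0), -231), (np.float64(12.0), -254), (np.float64(15.0), -293), (np.float64(18.0), -319), (np.float64(21.0), -308), (np.float64(24.0), -242), (np.float64(27.0), -89), (np.float64(30.0), 153), (np.float64(33.0), 415), (np.float64(36.0), 563), (np.float64(39.0), 510), (np.float64(42.0), 305)]
[(60, -11), (63, -13), (66, -11), (69, -7), (72, 3), (75, 15), (78, 21), (81, 17), (84, 8), (87, -1), (90, -6), (93, -9), (96, -10), (99, -9), (102, -6), (105, -6), (108, -6), (111, -11), (114, -13), (117, -7), (120, 8), (123, 29), (126, 43), (129, 28), (132, 7), (135, -11), (138, -15), (141, -14), (144, -10), (147, -9), (150, -14), (153, -14), (156, -13), (159, -16), (162, -16), (165, -5), (168, 15), (171, 36), (174, 45), (177, 38), (180, 21), (183, 3), (186, -6), (189, -13), (192, -15), (195, -15), (198, -12), (201, -8), (204, -6)]
```

The reading is clean: N ≈ 31.7, against 31.5 expected from the tool turn, so the knob did not slip. I continue clockwise; about 38.3 marks (6.0 rad) remain.

```bash
python3 -m crank '[[[0,0,0.12,0,0,0,-0.4],[0,0,0.24,0,0,0,-0.4],[0,0,0.36,0,0,0,-0.4],[0,0,0.48,0,0,0,-0.4],[0,0,0.6,0,0,0,-0.4],[0,0,0.72,0,0,0,-0.4],[0,0,0.8,0,0,0,-0.4],[0,0,0.8,0,0,0,-0.4]]]' 40
python3 chk.py; python3 ring.py | cut -c1-60; python3 -c "
from h import *
print(tool()[2]['qpos'])"
```

```text
t: 4.48
tool_pos: [446.1, -111.0, 144.2]
tool_rot: [-0.002, 0.759, -0.651, -0.0]
ft_force: [0.4, 11.6, 6.7]
opening: 34.5
gripper_force: 51.5
F [ 0.4 11.6  6.7] T [ 2.438 -0.486  0.027] q7 -2.038
phase 36.0 N mod5 = 1.81 score 440 2nd [(np.float64(0.0), 30
[-0.09098898  0.78491013  0.48995501  2.02394153 -0.7479075   0.51638034
 -2.03567637]
```

```bash
python3 -m crank '[[[0,0,0.12,0,0,0,-0.4],[0,0,0.24,0,0,0,-0.4],[0,0,0.36,0,0,0,-0.4],[0,0,0.48,0,0,0,-0.4],[0,0,0.6,0,0,0,-0.4],[0,0,0.72,0,0,0,-0.4],[0,0,0.8,0,0,0,-0.4],[0,0,0.8,0,0,0,-0.4]]]' 40
python3 chk.py; python3 ring.py | cut -c1-60
python3 -m crank '[[[0,0,0,0,0,0,0.2],[0,0,0,0,0,0,0.3],[0,0,0,0,0,0,0.3],[0,0,0,0,0,-20,0.3],[0,0,0,0,0,-40,0.3]]]' 40
python3 chk.py; python3 ring.py | cut -c1-60; python3 -c "
from h import *
print(tool()[2]['qpos'])"
```

```text
t: 5.2
tool_pos: [446.8, -111.3, 144.2]
tool_rot: [0.002, -0.446, 0.895, 0.0]
ft_force: [5.1, 9.7, 6.5]
opening: 34.0
gripper_force: 51.5
F [5.1 9.7 6.5] T [ 1.754 -1.421  0.034] q7 -2.604
phase 34.5 N mod5 = 1.98 score 712 2nd [(np.float64(0.0), -7
t: 5.67
tool_pos: [445.1, -112.8, 183.8]
tool_rot: [-0.0, -0.447, 0.894, 0.0]
ft_force: [0.4, 0.9, 0.3]
opening: 55.4
gripper_force: 0.0
F [0.4 0.9 0.3] T [ 0.007 -0.02   0.024] q7 -2.686
phase 36.5 N mod5 = 1.76 score 658 2nd [(np.float64(0.0), 83
[-0.24542991  0.79042735  0.81391447  1.98398412 -0.85875158  0.75159494
 -2.68929273]
```

N is now about 41.8, i.e. 1.8 on the dial, and the release left it unmoved. I rewind the raised wrist 4.7 rad anticlockwise.

```bash
python3 -m crank '[[[0,0,-0.12,0,0,0,0.3],[0,0,-0.24,0,0,0,0.3],[0,0,-0.36,0,0,0,0.3],[0,0,-0.48,0,0,0,0.3],[0,0,-0.6,0,0,0,0.3],[0,0,-0.72,0,0,0,0.3],[0,0,-0.84,0,0,0,0.3],[0,0,-0.96,0,0,0,0.3]]]' |grep rot
python3 -m crank '[[[0,0,-0.12,0,0,0,0.3],[0,0,-0.24,0,0,0,0.3],[0,0,-0.36,0,0,0,0.3],[0,0,-0.48,0,0,0,0.3],[0,0,-0.6,0,0,0,0.3],[0,0,-0.72,0,0,0,0.3],[0,0,-0.84,0,0,0,0.3],[0,0,-0.96,0,0,0,0.3]]]' |grep rot
python3 -m crank '[[[0,0,-0.12,0,0,0,0.3],[0,0,-0.24,0,0,0,0.3],[0,0,-0.36,0,0,0,0.3],[0,0,-0.48,0,0,0,0.3],[0,0,-0.6,0,0,0,0.3],[0,0,-0.72,0,0,0,0.3],[0,0,-0.84,0,0,0,0.3],[0,0,-0.96,0,0,0,0.3]]]' |grep rot
python3 -m crank '[[[0,0,-0.12,0,0,0,0.3],[0,0,-0.24,0,0,0,0.3],[0,0,-0.36,0,0,0,0.3],[0,0,-0.48,0,0,0,0.3],[0,0,-0.6,0,0,0,0.3],[0,0,-0.72,0,0,0,0.3],[0,0,-0.84,0,0,0,0.3],[0,0,-0.96,0,0,0,0.3]]]' |grep rot
python3 -m crank '[[[0,0,-0.12,0,0,0,0.3],[0,0,-0.24,0,0,0,0.3],[0,0,-0.36,0,0,0,0.3],[0,0,-0.48,0,0,0,0.3],[0,0,-0.6,0,0,0,0.3],[0,0,-0.72,0,0,0,0.3],[0,0,-0.84,0,0,0,0.3],[0,0,-0.84,0,0,0,0.3]]]'
python3 -c "
from h import *
print(tool()[2]['qpos'],delta([446,-112,144.2]))"
```

```text
tool_rot: [-0.0, 0.812, -0.584, 0.0]
tool_rot: [0.0, 0.99, -0.143, 0.0]
tool_rot: [0.0, 0.944, 0.33, 0.0]
tool_rot: [0.0, 0.685, 0.728, 0.0]
t: 9.05
tool_pos: [445.4, -113.1, 183.4]
tool_rot: [0.0, 0.329, 0.944, -0.0]
ft_force: [-0.3, 0.3, 0.2]
opening: 55.4
gripper_force: 0.0
[ 0.49874745  0.6935893  -0.56029529  1.96548935  0.59576987  0.65074336
  0.45596596] [ 0.3  1.2 39.2]
```

```bash
python3 -m crank '[[[0,0,0,0.3,1.2,20,0.3],[0,0,0,0.3,1.2,39,0.3],[0,0,0,0.3,1.2,39,0.3],[0,0,0,0.3,1.2,39,-0.4],[0,0,0,0.3,1.2,38.4,-0.4],[0,0,0,0.3,1.2,37.6,-0.4],[0,0,0,0.3,1.2,37.6,-0.4]]]' 40
python3 chk.py; python3 ring.py | cut -c1-60
```

```text
t: 9.63
tool_pos: [446.0, -111.7, 146.0]
tool_rot: [-0.0, 0.332, 0.943, 0.0]
ft_force: [1.1, -0.4, -19.3]
opening: 34.3
gripper_force: 44.8
F [  1.1  -0.4 -19.3] T [-0.063 -0.468 -0.037] q7 0.384
phase 37.0 N mod5 = 1.70 score 684 2nd [(np.float64(0.0), 12
```

```bash
python3 -m crank '[[[0,0,0.12,0,0,1,-0.4],[0,0,0.24,0,0,1,-0.4],[0,0,0.36,0,0,1,-0.4],[0,0,0.48,0,0,1,-0.4],[0,0,0.6,0,0,1,-0.4],[0,0,0.72,0,0,1,-0.4],[0,0,0.84,0,0,1,-0.4],[0,0,0.96,0,0,1,-0.4]]]' |grep rot; python3 chk.py; python3 ring.py | cut -c1-40
python3 -m crank '[[[0,0,0.12,0,0,0,-0.4],[0,0,0.24,0,0,0,-0.4],[0,0,0.36,0,0,0,-0.4],[0,0,0.48,0,0,0,-0.4],[0,0,0.6,0,0,0,-0.4],[0,0,0.72,0,0,0,-0.4],[0,0,0.84,0,0,0,-0.4],[0,0,0.96,0,0,0,-0.4]]]' |grep rot; python3 chk.py; python3 ring.py | cut -c1-40
python3 -m crank '[[[0,0,0.12,0,0,0,-0.4],[0,0,0.24,0,0,0,-0.4],[0,0,0.36,0,0,0,-0.4],[0,0,0.48,0,0,0,-0.4],[0,0,0.6,0,0,0,-0.4],[0,0,0.72,0,0,0,-0.4],[0,0,0.84,0,0,0,-0.4],[0,0,0.96,0,0,0,-0.4]]]' |grep rot; python3 chk.py; python3 ring.py | cut -c1-40
python3 -m crank '[[[0,0,0.12,0,0,0,-0.4],[0,0,0.24,0,0,0,-0.4],[0,0,0.36,0,0,0,-0.4],[0,0,0.48,0,0,0,-0.4],[0,0,0.6,0,0,0,-0.4],[0,0,0.72,0,0,0,-0.4],[0,0,0.84,0,0,0,-0.4],[0,0,0.96,0,0,0,-0.4],[0,0,0.96,0,0,0,-0.4]]]' |grep -E 'rot|t:'; python3 chk.py; python3 ring.py | cut -c1-40
```

```text
tool_rot: [0.0, 0.732, 0.682, 0.0]
F [-2.4 -0.5  2.7] T [-0.052  0.532  0.091] q7 -0.254
phase 25.0 N mod5 = 3.03 score 822 2nd [
tool_rot: [0.0, 0.963, 0.268, 0.001]
F [-2.3 -3.2  6.9] T [-0.729  0.483  0.136] q7 -0.824
phase 17.5 N mod5 = 3.87 score 695 2nd [
tool_rot: [-0.0, 0.978, -0.207, 0.001]
F [-4.6 -5.8  9.6] T [-1.442  0.868  0.196] q7 -1.385
phase 6.5 N mod5 = 0.09 score 461 2nd [(
F [-2.8 -4.5 11.7] T [-1.319  0.678  0.094] q7 -1.391
phase 5.5 N mod5 = 0.20 score 452 2nd [($[0]: bad value
```

```bash
python3 -m crank '[[[0,0,0.12,0,0,0,-0.4],[0,0,0.24,0,0,0,-0.4],[0,0,0.36,0,0,0,-0.4],[0,0,0.48,0,0,0,-0.4],[0,0,0.6,0,0,0,-0.4],[0,0,0.72,0,0,0,-0.4],[0,0,0.84,0,0,0,-0.4],[0,0,0.96,0,0,0,-0.4]]]' |grep rot
python3 -m crank '[[[0,0,0.12,0,0,0,-0.4],[0,0,0.24,0,0,0,-0.4],[0,0,0.36,0,0,0,-0.4],[0,0,0.44,0,0,0,-0.4],[0,0,0.5,0,0,0,-0.4],[0,0,0.54,0,0,0,-0.4],[0,0,0.54,0,0,0,-0.4],[0,0,0.54,0,0,0,-0.4]]]'; python3 chk.py; python3 ring.py | cut -c1-40;python3 -c "
from h import *
print(tool()[2]['qpos'])"
```

```text
tool_rot: [-0.001, 0.772, -0.635, 0.001]
t: 13.22
tool_pos: [446.1, -112.0, 145.6]
tool_rot: [0.001, -0.577, 0.817, -0.0]
ft_force: [-5.4, -4.6, 14.2]
opening: 34.4
gripper_force: 48.5
F [-5.4 -4.6 14.2] T [-1.073  1.278  0.074] q7 -2.358
phase 10.0 N mod5 = 4.70 score 348 2nd [
[-0.17360029  0.82814926  0.66258923  2.02488027 -0.91162006  0.61172705
 -2.35778775]
```

```bash
python3 -m crank '[[[0,0,0.045,0,0,-0.5,-0.4],[0,0,0.045,0,0,-0.5,-0.4],[0,0,0.045,0,0,-0.5,-0.4],[0,0,0.045,0,0,-0.5,-0.4]]]' |grep rot; python3 chk.py; python3 ring.py | cut -c1-40
python3 -m crank '[[[0,0,-0.12,0,0,0,-0.4],[0,0,-0.24,0,0,0,-0.4],[0,0,-0.36,0,0,0,-0.4],[0,0,-0.48,0,0,0,-0.4],[0,0,-0.6,0,0,0,-0.4],[0,0,-0.72,0,0,0,-0.4],[0,0,-0.84,0,0,0,-0.4],[0,0,-0.96,0,0,0,-0.4]]]' |grep rot; python3 chk.py;python3 ring.py | cut -c1-40
python3 -m crank '[[[0,0,-0.12,0,0,0,-0.4],[0,0,-0.24,0,0,0,-0.4],[0,0,-0.36,0,0,0,-0.4],[0,0,-0.48,0,0,0,-0.4],[0,0,-0.6,0,0,0,-0.4],[0,0,-0.72,0,0,0,-0.4],[0,0,-0.84,0,0,0,-0.4],[0,0,-0.96,0,0,0,-0.4]]]' |grep rot; python3 chk.py;python3 ring.py | cut -c1-40
python3 -m crank '[[[0,0,-0.12,0,0,0,-0.4],[0,0,-0.24,0,0,0,-0.4],[0,0,-0.36,0,0,0,-0.4],[0,0,-0.48,0,0,0,-0.4],[0,0,-0.6,0,0,0,-0.4],[0,0,-0.72,0,0,0,-0.4],[0,0,-0.84,0,0,0,-0.4],[0,0,-0.96,0,0,0,-0.4]]]' |grep rot; python3 chk.py;python3 ring.py | cut -c1-40
python3 -m crank '[[[0,0,-0.12,0,0,0,-0.4],[0,0,-0.24,0,0,0,-0.4],[0,0,-0.36,0,0,0,-0.4],[0,0,-0.48,0,0,0,-0.4],[0,0,-0.6,0,0,0,-0.4],[0,0,-0.72,0,0,0,-0.4],[0,0,-0.84,0,0,0,-0.4],[0,0,-0.96,0,0,0,-0.4]]]' ; python3 chk.py;python3 ring.py | cut -c1-40;python3 -c "
from h import *
print(tool()[2]['qpos'])"
```

```text
tool_rot: [0.0, -0.559, 0.829, -0.0]
F [-3.1 -6.8  2.5] T [-1.394  0.822  0.084] q7 -2.392
phase 7.0 N mod5 = 0.03 score 379 2nd [(
tool_rot: [-0.0, 0.88, -0.475, 0.001]
F [-2.8 -7.6 -1.7] T [-1.497  0.683 -0.029] q7 -1.729
phase 19.0 N mod5 = 3.70 score 584 2nd [
tool_rot: [-0.0, 1.0, -0.015, 0.001]
F [-1.1 -5.  -3.9] T [-1.117  0.179 -0.044] q7 -1.147
phase 28.0 N mod5 = 2.70 score 459 2nd [
tool_rot: [0.0, 0.895, 0.447, 0.0]
F [-0.7 -2.5 -1.4] T [-0.485  0.132 -0.078] q7 -0.589
phase 37.0 N mod5 = 1.70 score 798 2nd [
t: 16.47
tool_pos: [446.1, -111.6, 145.7]
tool_rot: [0.0, 0.588, 0.809, 0.0]
ft_force: [-1.1, -2.0, 1.7]
opening: 34.2
gripper_force: 47.1
F [-1.1 -2.   1.7] T [-0.336  0.217 -0.024] q7 -0.005
phase 2.5 N mod5 = 0.53 score 801 2nd [(
[ 3.60187381e-01  7.32626272e-01 -3.23573807e-01  2.00822515e+00
  4.83940740e-01  4.74572257e-01  7.80656222e-04]
```

Stopped on 30.03, then turned anticlockwise past 26 once, and N is now 5.5. Another 19.5 marks (3.07 rad) remain.

```bash
python3 -m crank '[[[0,0,-0.12,0,0,0,-0.4],[0,0,-0.24,0,0,0,-0.4],[0,0,-0.36,0,0,0,-0.4],[0,0,-0.48,0,0,0,-0.4],[0,0,-0.6,0,0,0,-0.4],[0,0,-0.72,0,0,0,-0.4],[0,0,-0.84,0,0,0,-0.4],[0,0,-0.96,0,0,0,-0.4]]]' |grep rot; python3 chk.py;python3 ring.py | cut -c1-40
python3 -m crank '[[[0,0,-0.12,0,0,0,-0.4],[0,0,-0.24,0,0,0,-0.4],[0,0,-0.36,0,0,0,-0.4],[0,0,-0.48,0,0,0,-0.4],[0,0,-0.6,0,0,0,-0.4],[0,0,-0.72,0,0,0,-0.4],[0,0,-0.84,0,0,0,-0.4],[0,0,-0.96,0,0,0,-0.4]]]' ; python3 chk.py;python3 ring.py | cut -c1-40;python3 -c "
from h import *
print(tool()[2]['qpos'])"
```

```text
tool_rot: [-0.0, 0.15, 0.989, -0.0]
F [-0.2 -2.8  5.2] T [-0.476  0.275 -0.006] q7 0.656
phase 13.5 N mod5 = 4.31 score 618 2nd [
t: 17.9
tool_pos: [446.0, -111.9, 145.7]
tool_rot: [-0.0, -0.324, 0.946, -0.0]
ft_force: [0.2, -4.0, 5.8]
opening: 34.5
gripper_force: 47.6
F [ 0.2 -4.   5.8] T [-0.915 -0.144 -0.046] q7 1.419
phase 22.0 N mod5 = 3.37 score 341 2nd [
[ 0.63654482  0.84471706 -0.85800707  1.99924151  0.95441658  0.76697873
  1.42802475]
```

```bash
python3 -m crank '[[[0,0,-0.12,0,0,0,-0.4],[0,0,-0.24,0,0,0,-0.4],[0,0,-0.36,0,0,0,-0.4],[0,0,-0.48,0,0,0,-0.4],[0,0,-0.6,0,0,0,-0.4],[0,0,-0.72,0,0,0,-0.4],[0,0,-0.8,0,0,0,-0.4],[0,0,-0.8,0,0,0,-0.4]]]' |grep rot; python3 chk.py;python3 ring.py | cut -c1-40
python3 -m crank '[[[0,0,-0.1,0,0,0,-0.4],[0,0,-0.2,0,0,0,-0.4],[0,0,-0.28,0,0,0,-0.4],[0,0,-0.33,0,0,0,-0.4],[0,0,-0.33,0,0,0,-0.4],[0,0,-0.33,0,0,0,-0.4]]]' ; python3 chk.py;python3 ring.py | cut -c1-40;python3 -c "
from h import *
print(tool()[2]['qpos'])"
```

```text
tool_rot: [-0.0, -0.667, 0.745, -0.0]
F [ 2.6 -5.9 10.1] T [-1.338 -0.473 -0.052] q7 2.114
phase 23.5 N mod5 = 3.20 score 483 2nd [
t: 19.17
tool_pos: [446.2, -112.0, 145.7]
tool_rot: [0.001, 0.778, -0.628, 0.0]
ft_force: [2.4, -5.5, 7.6]
opening: 34.4
gripper_force: 47.8
F [ 2.4 -5.5  7.6] T [-1.293 -0.734  0.047] q7 2.405
phase 41.5 N mod5 = 1.20 score 403 2nd [
[ 0.73514178  0.94196248 -1.10630854  1.99584538  1.0802004   0.96232958
  2.40501298]
```

On 26.2, and tool yaw agrees. I nudge to 26.0, then lighten the grip by commanding an opening near the knob's width.

```bash
python3 -m crank '[[[0,0,-0.035,0,0,0.3,-0.4],[0,0,-0.035,0,0,0.3,-0.4],[0,0,-0.035,0,0,0.3,-0.4]]]' |grep -E 'rot'; python3 ring.py | cut -c1-40
python3 -m crank '[[[0,0,0,0,0,0,-0.4],[0,0,0,0,0,0,-0.4],[0,0,0,0,0,0,-0.4]]]' 20|grep -E 'opening|gripper'; python3 chk.py
python3 -m crank '[[[0,0,0,0,0,0,-0.22],[0,0,0,0,0,0,-0.22],[0,0,0,0,0,0,-0.22]]]' 20|grep -E 'opening|gripper'; python3 chk.py
python3 -m crank '[[[0,0,0,0,0,0,-0.20],[0,0,0,0,0,0,-0.20],[0,0,0,0,0,0,-0.20]]]' 20|grep -E 'opening|gripper'; python3 chk.py; python3 ring.py | cut -c1-40
```

```text
tool_rot: [0.001, 0.789, -0.614, 0.0]
phase 44.0 N mod5 = 0.92 score 465 2nd [
opening: 34.4
gripper_force: 48.4
F [ 1.6 -6.4 14.1] T [-1.319 -0.355  0.039] q7 2.436
opening: 34.3
gripper_force: 48.4
F [ 1.5 -6.7 13.1] T [-1.329 -0.391 -0.014] q7 2.436
opening: 34.7
gripper_force: 48.4
F [ 1.3 -6.5 14. ] T [-1.399 -0.332  0.012] q7 2.436
phase 44.0 N mod5 = 0.92 score 461 2nd [
```

The grip does not relax while closed, so I reopen slightly and close again at 20 N.

```bash
python3 -m crank '[[[0,0,0,0,0,0,0.0],[0,0,0,0,0,0,0.0],[0,0,0,0,0,0,0.0]]]' 20|grep -E 'pos|opening|gripper'; python3 chk.py; python3 ring.py | cut -c1-40
python3 -m crank '[[[0,0,0,0,0,0,-0.22],[0,0,0,0,0,0,-0.22],[0,0,0,0,0,0,-0.22],[0,0,0,0,0,0,-0.22]]]' 20|grep -E 'pos|opening|gripper'; python3 chk.py; python3 ring.py | cut -c1-40
```

```text
tool_pos: [445.7, -111.3, 144.9]
opening: 42.5
gripper_force: 0.0
F [0.8 0.1 0.3] T [-0.042 -0.044 -0.014] q7 2.438
phase 44.0 N mod5 = 0.92 score 473 2nd [
tool_pos: [446.0, -111.3, 145.0]
opening: 35.4
gripper_force: 20.3
F [-0.5  2.1  4.7] T [ 0.213  0.099 -0.06 ] q7 2.439
phase 44.0 N mod5 = 0.92 score 460 2nd [
```

```bash
python3 -m crank '[[[0,0,0,0,0,0,0.0],[0,0,0,0,0,0,0.0],[0,0,0,0,0,0,-0.17],[0,0,0,0,0,0,-0.17],[0,0,0,0,0,0,-0.17],[0,0,0,0,0,0,-0.17]]]' 20|grep -E 'pos|opening|gripper'; python3 chk.py; python3 ring.py | cut -c1-40
```

```text
tool_pos: [446.1, -111.5, 144.9]
opening: 35.4
gripper_force: 8.7
F [ 0.6 -0.6 -0. ] T [-0.075 -0.314 -0.031] q7 2.44
phase 44.0 N mod5 = 0.92 score 461 2nd [
```

A light grip of 8.7 N. I test whether it turns the dial.

```bash
python3 -m crank '[[[0,0,0.03,0,0,0,-0.17],[0,0,0.06,0,0,0,-0.17],[0,0,0.09,0,0,0,-0.17],[0,0,0.12,0,0,0,-0.17]]]' |grep -E 'pos|opening|gripper'; python3 chk.py; python3 ring.py | cut -c1-40
python3 -m crank '[[[0,0,0.03,0,0,0,-0.17],[0,0,0.06,0,0,0,-0.17],[0,0,0.09,0,0,0,-0.17],[0,0,0.12,0,0,0,-0.17]]]' |grep -E 'rot|opening|gripper'; python3 chk.py; python3 ring.py | cut -c1-40
```

```text
tool_pos: [446.1, -111.5, 144.9]
opening: 35.5
gripper_force: 8.7
F [ 1.2  0.5 -0.6] T [-0.081 -0.304  0.13 ] q7 2.33
phase 37.0 N mod5 = 1.70 score 470 2nd [
tool_rot: [-0.0, 0.712, -0.702, 0.0]
opening: 35.8
gripper_force: 8.7
F [ 3.  -0.9 -0.5] T [-0.156 -0.441  0.045] q7 2.222
phase 30.0 N mod5 = 2.48 score 423 2nd [
```

The dial follows the light grip, which is torque-limited by slip to about 0.3 N m. I continue slowly, with checks.

```bash
m(){ python3 chk.py 0.22 && python3 ring.py | cut -c1-28; test ${PIPESTATUS[0]} = 0; }
C="python3 -m crank"
python3 -m crank '[[[0,0,0.04,0,0,0,-0.17],[0,0,0.08,0,0,0,-0.17],[0,0,0.12,0,0,0,-0.17],[0,0,0.16,0,0,0,-0.17]]]' |grep -E 't:|rot' && python3 chk.py 0.22 && python3 ring.py | cut -c1-28 &&
python3 -m crank '[[[0,0,0.04,0,0,0,-0.17],[0,0,0.08,0,0,0,-0.17],[0,0,0.12,0,0,0,-0.17],[0,0,0.16,0,0,0,-0.17]]]' |grep -E 't:|rot' && python3 chk.py 0.22 && python3 ring.py | cut -c1-28 &&
python3 -m crank '[[[0,0,0.04,0,0,0,-0.17],[0,0,0.08,0,0,0,-0.17],[0,0,0.12,0,0,0,-0.17],[0,0,0.16,0,0,0,-0.17]]]' |grep -E 't:|rot' && python3 chk.py 0.22 && python3 ring.py | cut -c1-28 &&
python3 -m crank '[[[0,0,0.04,0,0,0,-0.17],[0,0,0.08,0,0,0,-0.17],[0,0,0.12,0,0,0,-0.17],[0,0,0.16,0,0,0,-0.17]]]' |grep -E 't:|rot' && python3 chk.py 0.22 && python3 ring.py | cut -c1-28 &&
python3 -m crank '[[[0,0,0.04,0,0,0,-0.17],[0,0,0.08,0,0,0,-0.17],[0,0,0.12,0,0,0,-0.17],[0,0,0.16,0,0,0,-0.17]]]' |grep -E 't:|rot' && python3 chk.py 0.22 && python3 ring.py | cut -c1-28 &&
python3 -m crank '[[[0,0,0.04,0,0,0,-0.17],[0,0,0.08,0,0,0,-0.17],[0,0,0.12,0,0,0,-0.17],[0,0,0.16,0,0,0,-0.17]]]' |grep -E 't:|rot' && python3 chk.py 0.22 && python3 ring.py | cut -c1-28
```

```text
t: 22.65
tool_rot: [0.0, -0.654, 0.757, -0.0]
F [ 2.6 -1.  -0.6] T [-0.15  -0.546  0.063] q7 2.079
phase 21.5 N mod5 = 3.42 sco
t: 23.03
tool_rot: [0.0, -0.591, 0.806, -0.0]
F [ 2.4 -1.2 -1.2] T [-0.189 -0.689  0.173] q7 1.938
phase 11.5 N mod5 = 4.53 sco
t: 23.42
tool_rot: [0.0, -0.525, 0.851, -0.0]
F [ 2.6 -1.3 -1.8] T [-0.315 -0.813  0.093] q7 1.798
phase 2.5 N mod5 = 0.53 scor
t: 23.8
tool_rot: [0.0, -0.456, 0.89, -0.0]
F [ 4.1 -1.9 -1.7] T [-0.368 -0.893  0.132] q7 1.659
phase 39.0 N mod5 = 1.48 sco
t: 24.18
tool_rot: [0.0, -0.383, 0.924, -0.0]
F [ 5.2 -3.  -2.4] T [-0.461 -1.077  0.096] q7 1.522
phase 29.0 N mod5 = 2.59 sco
t: 24.57
tool_rot: [0.0, -0.308, 0.951, -0.0]
F [ 5.4 -2.5 -1.6] T [-0.55  -1.126  0.137] q7 1.387
phase 20.5 N mod5 = 3.53 sco
```

```bash
python3 -m crank '[[[0,0,0.04,0,0,0,-0.17],[0,0,0.08,0,0,0,-0.17],[0,0,0.12,0,0,0,-0.17],[0,0,0.16,0,0,0,-0.17]]]' |grep -E 't:|rot' && python3 chk.py 0.22 && python3 ring.py | cut -c1-28 &&
python3 -m crank '[[[0,0,0.04,0,0,0,-0.17],[0,0,0.08,0,0,0,-0.17],[0,0,0.12,0,0,0,-0.17],[0,0,0.16,0,0,0,-0.17]]]' |grep -E 't:|rot' && python3 chk.py 0.22 && python3 ring.py | cut -c1-28 &&
python3 -m crank '[[[0,0,0.04,0,0,0,-0.17],[0,0,0.08,0,0,0,-0.17],[0,0,0.12,0,0,0,-0.17],[0,0,0.16,0,0,0,-0.17]]]' |grep -E 't:|rot' && python3 chk.py 0.22 && python3 ring.py | cut -c1-28 &&
python3 -m crank '[[[0,0,0.04,0,0,0,-0.17],[0,0,0.08,0,0,0,-0.17],[0,0,0.12,0,0,0,-0.17],[0,0,0.16,0,0,0,-0.17]]]' |grep -E 't:|rot' && python3 chk.py 0.22 && python3 ring.py | cut -c1-28 &&
python3 -m crank '[[[0,0,0.04,0,0,0,-0.17],[0,0,0.08,0,0,0,-0.17],[0,0,0.12,0,0,0,-0.17],[0,0,0.16,0,0,0,-0.17]]]' |grep -E 't:|rot' && python3 chk.py 0.22 && python3 ring.py | cut -c1-28 &&
python3 -m crank '[[[0,0,0.04,0,0,0,-0.17],[0,0,0.08,0,0,0,-0.17],[0,0,0.12,0,0,0,-0.17],[0,0,0.16,0,0,0,-0.17]]]' |grep -E 't:|rot' && python3 chk.py 0.22 && python3 ring.py | cut -c1-28
```

```text
t: 24.95
tool_rot: [0.0, -0.231, 0.973, -0.0]
F [ 6.2 -2.2 -2.1] T [-0.768 -1.157 -0.05 ] q7 1.253
phase 11.0 N mod5 = 4.59 sco
t: 25.33
tool_rot: [0.0, -0.153, 0.988, -0.0]
F [ 4.1 -2.7 -0.1] T [-0.679 -0.91   0.043] q7 1.121
phase 2.0 N mod5 = 0.59 scor
t: 25.72
tool_rot: [0.0, -0.073, 0.997, -0.0]
F [ 4.5 -3.3 -0.5] T [-0.736 -0.818  0.187] q7 0.992
phase 43.0 N mod5 = 1.03 sco
t: 26.1
tool_rot: [-0.0, 0.007, 1.0, -0.0]
F [ 2.5 -3.2  0.3] T [-0.801 -0.539  0.217] q7 0.865
phase 43.0 N mod5 = 1.03 sco
t: 26.48
tool_rot: [-0.0, 0.086, 0.996, -0.0]
F [ 1.7 -3.5 -0.2] T [-0.702 -0.219  0.157] q7 0.741
phase 43.0 N mod5 = 1.03 sco
t: 26.87
tool_rot: [-0.0, 0.166, 0.986, -0.0]
F [ 0.9 -3.2  0.3] T [-0.628 -0.229  0.237] q7 0.62
STOP
```

The dial came up solid: N stayed at 36.03 over three readings while the light grip slipped at about 0.2 N m. I release and rise.

```bash
python3 -m crank '[[[0,0,0,0,0,0,0.0],[0,0,0,0,0,0,0.0],[0,0,0,0,0,0,0.0],[0,0,0,0,0,-20,0.0],[0,0,0,0,0,-50,0.0],[0,0,0,0,0,-50,0.0]]]' 40; python3 ring.py|cut -c1-28
python3 - <<'E'
from h import *
b=np.radians(7.2);ex=np.array([np.cos(b),np.sin(b),0])
print(delta(np.array([446.1,-111.5,195])+73*ex))
E
```

```text
t: 27.37
tool_pos: [447.0, -111.1, 198.4]
tool_rot: [0.002, 0.165, 0.986, 0.0]
ft_force: [1.0, 0.9, 0.6]
opening: 42.5
gripper_force: 0.0
phase 44.5 N mod5 = 0.87 sco
[-65.   32.2   1.8]
```

```bash
python3 -m crank '[[[0,0,0.12,-10,5,0,0.0],[0,0,0.24,-20,10,0,0.0],[0,0,0.36,-32,16,0,0.0],[0,0,0.48,-45,22,0,0.0],[0,0,0.6,-55,27,0,0.0],[0,0,0.72,-65,32,0,0.0],[0,0,0.84,-65,32,0,0.0],[0,0,0.96,-65,32,0,0.0]]]' |grep t:
python3 -m crank '[[[0,0,0.12,0,0,0,0.0],[0,0,0.15,0,0,0,0.0],[0,0,0.15,0,0,0,0.0]]]'
python3 - <<'E'
from h import *
b=np.radians(7.2);ex=np.array([np.cos(b),np.sin(b),0])
print(delta(np.array([446.1,-111.5,149])+73*ex))
f=bot.grab_frame('side')
c=cv2.resize(f['img'][170:290,280:410],None,fx=5,fy=5,interpolation=cv2.INTER_CUBIC);cv2.imwrite('pics/side4.png',c[:,:,::-1])
E
```

```text
t: 28.08
tool_rot: [-0.0, 0.605, 0.796, -0.0]
t: 28.33
tool_pos: [517.7, -102.4, 194.5]
tool_rot: [-0.0, 0.66, 0.751, -0.0]
ft_force: [0.9, 0.2, -0.2]
opening: 42.9
gripper_force: 0.0
[-0.   0.9 45.5]
```

View pics/side4.png

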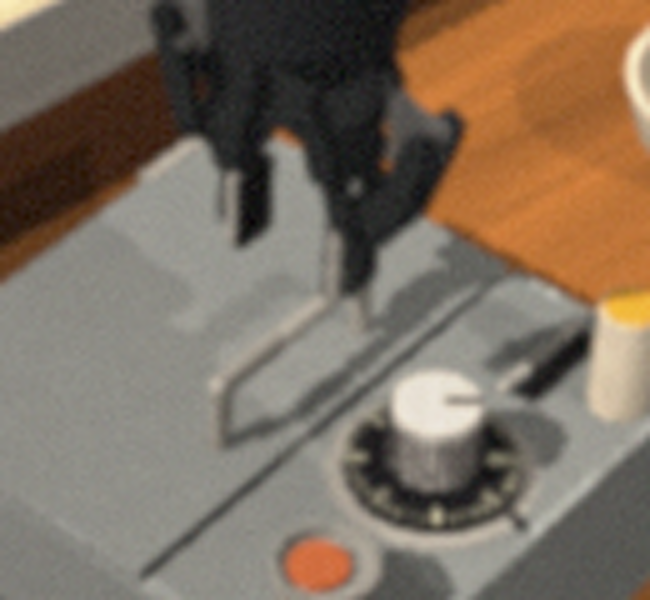

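The side crop shows the fingers at (240,210) and (350,270) straddling the handle bar, with the dial clear. Next I descend and grip the bar.

```bash
python3 -m crank '[[[0,0,0,0,0.9,25,0.0],[0,0,0,0,0.9,43,0.0],[0,0,0,0,0.9,43,0.0],[0,0,0,0,0.9,43,-1],[0,0,0,0,0.9,43,-1],[0,0,0,0,0.9,43,-1],[0,0,0,0,0.9,43,-1],[0,0,0,0,0.9,43,-1]]]' 40
python3 -m crank '[[[0,0,0,0,0,0,-1],[0,0,0,0,0,0,-1],[0,0,0,0,0,0,-1]]]'; python3 chk.py
```

```text
t: 29.05
tool_pos: [518.7, -102.7, 153.0]
tool_rot: [0.0, 0.661, 0.75, -0.0]
ft_force: [-4.0, -0.2, 6.6]
opening: 7.1
gripper_force: 39.1
t: 29.3
tool_pos: [518.6, -102.6, 152.9]
tool_rot: [0.0, 0.661, 0.75, -0.0]
ft_force: [-3.7, -0.2, 6.4]
opening: 7.1
gripper_force: 39.1
F [-3.7 -0.2  6.4] T [ 0.024  0.98  -0.025] q7 -0.118
```

```bash
python3 -m crank '[[[0,0,0,0,0,-0.5,-1],[0,0,0,0,0,-0.5,-1]]]'|grep -E 'pos|ft'
python3 -m crank '[[[0,0,0,0,0,-0.4,-1],[0,0,0,0,0,-0.4,-1]]]'|grep -E 'pos|ft'
python3 -m crank '[[[0,0,0,0,0,-0.3,-1],[0,0,0,0,0,-0.3,-1]]]'|grep -E 'pos|ft'
```

```text
tool_pos: [518.6, -102.6, 153.0]
ft_force: [-4.9, -0.5, 3.7]
tool_pos: [518.7, -102.6, 153.0]
ft_force: [-4.4, -1.2, 2.3]
tool_pos: [518.7, -102.6, 153.1]
ft_force: [-3.5, -1.9, -1.7]
```

```bash
python3 -m crank '[[[0,0,0,0,0,-0.4,-1],[0,0,0,0,0,-0.8,-1],[0,0,0,0,0,-0.8,-1]]]'|grep -E 'pos|ft'
python3 -m crank '[[[0,0,0,0,0,-0.4,-1],[0,0,0,0,0,-0.4,-1]]]'|grep -E 'pos|ft'
python3 -m crank '[[[0,0,0,0,0,-0.3,-1],[0,0,0,0,0,-0.3,-1]]]'|grep -E 'pos|ft'
```

```text
tool_pos: [518.8, -102.6, 153.8]
ft_force: [-1.5, -1.9, -7.5]
tool_pos: [518.9, -102.6, 154.3]
ft_force: [-1.1, -1.8, -7.8]
tool_pos: [519.0, -102.6, 154.7]
ft_force: [0.9, -2.4, -7.3]
```

The lift force levels off at 7.5 N while the lid moves, so it is unlocked. I raise it along the arc.

```bash
python3 -m crank '[[[0,0,0,0,1.1,-3.9,-1],[0,0,0,0,3,-9.5,-1],[0,0,0,0,5.2,-15.1,-1],[0,0,0,0,7.6,-20.6,-1],[0,0,0,0,10.2,-25.9,-1],[0,0,0,0,13,-31.1,-1],[0,0,0,0,16.1,-36.2,-1],[0,0,0,0,19.4,-41.2,-1]]]'|grep -vE 'rot'; python3 chk.py
```

```text
t: 31.05
tool_pos: [537.7, -100.1, 196.3]
ft_force: [-4.6, -2.8, -7.4]
opening: 7.0
gripper_force: 38.9
F [-4.6 -2.8 -7.4] T [-0.761  1.287 -0.031] q7 -0.079
```

```bash
python3 -m crank '[[[0,0,0,0,3.5,-4.8,-1],[0,0,0,0,7.2,-9.5,-1],[0,0,0,0,11.2,-14,-1],[0,0,0,0,15.3,-18.3,-1],[0,0,0,0,19.6,-22.4,-1],[0,0,0,0,24,-26.4,-1],[0,0,0,0,28.7,-30.1,-1],[0,0,0,0,33.5,-33.6,-1]]]'|grep -vE 'rot'; python3 chk.py
```

```text
t: 31.72
tool_pos: [569.5, -96.1, 230.4]
ft_force: [-24.0, -4.2, 16.5]
opening: 6.9
gripper_force: 40.4
F [-24.   -4.2  16.5] T [-7.540e-01  5.318e+00 -2.000e-03] q7 -0.048
```

```bash
python3 -m crank '[[[0,0,0,0,4.9,-3.3,-1],[0,0,0,0,10,-6.4,-1],[0,0,0,0,15.2,-9.3,-1],[0,0,0,0,20.5,-12,-1],[0,0,0,0,26,-14.4,-1],[0,0,0,0,31.5,-16.5,-1],[0,0,0,0,37.2,-18.5,-1],[0,0,0,0,42.9,-20.1,-1]]]'|grep -vE 'rot'; python3 chk.py
```

```text
t: 32.38
tool_pos: [613.7, -90.4, 251.1]
ft_force: [-11.9, -2.8, 14.7]
opening: 7.0
gripper_force: 41.6
F [-11.9  -2.8  14.7] T [-0.534  2.71  -0.003] q7 -0.025
```

```bash
python3 -m crank '[[[0,0,0,0,4.6,-1.6,-1],[0,0,0,0,9.3,-2.6,-1],[0,0,0,0,14,-3.4,-1],[0,0,0,0,18.7,-4.1,-1],[0,0,0,0,23.4,-4.6,-1],[0,0,0,0,28.2,-4.9,-1],[0,0,0,0,33,-5.1,-1],[0,0,0,0,37.7,-5.1,-1]]]'|grep -vE 'rot'; python3 chk.py
python3 - <<'E'
from h import *
f=bot.grab_frame('side')
cv2.imwrite('pics/side5.png',cv2.resize(f['img'][120:340,210:450],None,fx=2.5,fy=2.5)[:,:,::-1])
E
```

```text
t: 33.05
tool_pos: [651.3, -85.4, 255.9]
ft_force: [-6.9, -1.5, 7.6]
opening: 6.7
gripper_force: 41.6
F [-6.9 -1.5  7.6] T [-0.412  1.543 -0.002] q7 -0.007
```

View pics/side5.png

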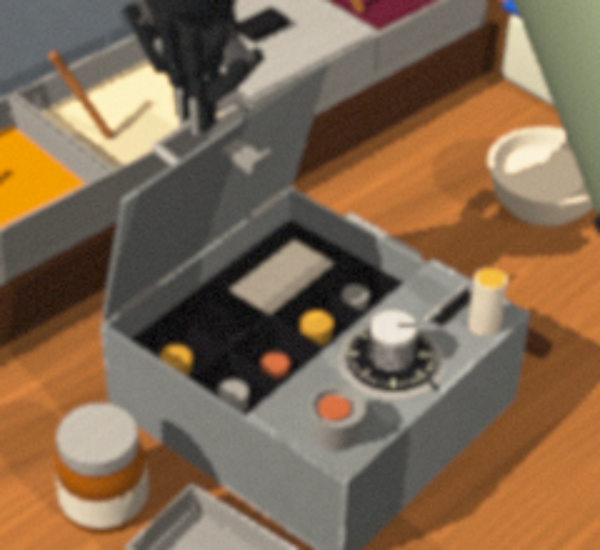

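The lid stands open at about 76°, held by the handle behind it. The cup, roll, jar and dish are in place. I release with a small opening and rise straight up.

```bash
python3 -m crank '[[[0,0,0,0,0,0,-0.6],[0,0,0,0,0,0,-0.6],[0,0,0,0,0,0,-0.6]]]'|grep -vE rot
python3 -m crank '[[[0,0,0,0,0,-5,-0.6],[0,0,0,0,0,-10,-0.6],[0,0,0,0,0,-15,-0.6]]]'|grep -vE rot
```

```text
t: 33.35
tool_pos: [651.5, -85.3, 255.1]
ft_force: [0.6, -0.8, 0.3]
opening: 17.1
gripper_force: 0.0
t: 33.6
tool_pos: [651.4, -85.7, 270.5]
ft_force: [0.1, 0.1, 0.4]
opening: 16.8
gripper_force: 0.0
```

```bash
python3 -m crank '[[[0,0,0,0,0,-15,-0.6],[0,0,0,0,0,-35,-0.6],[0,0,0,0,0,-60,-0.6],[0,0,0,0,0,-85,-0.6],[0,0,0,0,0,-85,-0.6],[0,0,0,0,0,-85,-0.6]]]'|grep -vE rot
python3 - <<'E'
from h import *
f=bot.grab_frame('side')
cv2.imwrite('pics/side6.png',cv2.resize(f['img'][80:340,210:480],None,fx=2.2,fy=2.2)[:,:,::-1])
E
python3 ring.py|cut -c1-28
```

```text
t: 34.1
tool_pos: [651.5, -85.6, 356.0]
ft_force: [0.5, -0.4, -1.6]
opening: 17.0
gripper_force: 0.0
phase 44.0 N mod5 = 0.92 sco
```

View pics/side6.png

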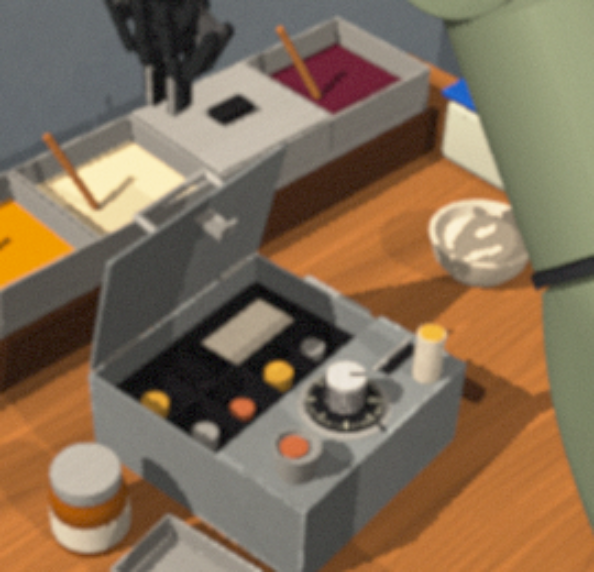

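The lid stands open by itself, the gripper is clear above it, and everything around is in place. I hand in.

```bash
python3 -c "
from bench import bot
print(bot.close_job())"
```

```text
the job is handed in; nothing more can be done
None
```

The cash box is open: I dialled 30 then 26, and the dial came up solid near 36 under a light hold. The lid stands at about 76° by my arc estimate, released with the gripper clear. The things around it are in place, and I handed the job in at about 34 s.

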